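# Load the rolling mill and put it in gear

### The arm

A 6-joint arm with a two-finger parallel gripper is mounted at the origin on the work surface. World frame = base frame: x ahead of the robot, y to its left, z up, the work surface at z = 0. Lengths are in m, angles in degrees, forces in N, time in s.
With the tool pointing down it reaches from about 0.4 to 0.825 m from the base axis. Payload 7 kg.
Tool frame: the origin (TCP) lies at the very end of the fingers, on their centre line; the grasp point (between the pads) lies 19 mm behind it (r.hold_point_z is the distance from the TCP to the grasp point, in m); z points along the fingers, y is the line along which they close (so a half turn about z gives the same grasp; the last joint's range is limited). The gripper opens to 88 mm and grips with 3 to 60 N. Pads are 19 mm wide; open, the fingers measure 130 mm over their backs; the gripper's body (78 mm by 193 mm) begins 47 mm behind the grasp point.
Start: joints at [85.778, 20.546, 0.682, 0, -70.136, -16.507], TCP at [0.239, 0.631, 0.2] pointing down, gripper open.
Joint ranges: [-176.03, 176.03], [-82.01, 121.73], [-58.28, 71.71], [-173.87, 95.51], [-174.79, -0.11], [-173.66, 173.66]. Speed limits (degrees/s): [136.94, 136.94, 172.46, 180, 180, 180].

### API

Orientations are given as [roll, pitch, yaw] about the fixed x, y, z axes, in that order (R = Rz(yaw) Ry(pitch) Rx(roll)).
In Python, from plant import telemetry, vision, workorder, r gives the robot as it stands.
- The arm moves only by the tool move_arm, never from a script. Its argument "plan" is a list of rows, each a list of 7 numbers: the opening, from -1 (shut) to 1 (fully open), so that 0 is half open, then the shift along the world's x, y, z in m, then the turn, a rotation vector about the world's x, y, z in degrees. In form: [[fingers, dx, dy, dz, ax, ay, az], ...]. A call has 1 to 20 rows; each row shifts and turns the commanded pose from where the row before left it; what a row does not reach is not made up. A row lasts 1/8 s, in which the tool goes at most 62.5 mm and 10.7 degrees, less where a joint would pass 70% of its speed; a pose out of reach is approached as far as the arm can. A call is refused whole if a number of a shift passes 0.0625 or a number of a turn 10.7, either way. A call with a gripper value outside its range is refused whole. The fingers move at their own pace and stop on an object; "force" is the grip in N (left out, the last holds). Time passes only in rows, so rows that do not move let the fingers close. It gives the time, the measured TCP pose, the force, the opening and the grip force at its end, in the units of the state.
- telemetry.get_state(): the state, without advancing time (a new reading comes with each control period).
- vision.capture(name): name is "scene" or "top"; returns a dict with "img" (400x640x3 uint8, red, green, blue), "depth" (400x640 float32, m along the optical axis (not along the pixel's ray), 0 where there is no reading), "intrinsics" (3x3 intrinsics, pixels), "R" (3x3) and "t" (3): a world point X has camera coordinates R X + t. Camera axes: x right, y down, z forward; pixel columns grow to the right and rows downward; lengths in m; the calibration is good to about 2 mm. A picture is of the moment at which its call begins.
- workorder.close_job(): hands the job in; it is judged then, once.
The state is a dict: "time_s": time; "joints": joint angles; "qd": joint speeds; "joint_torque": joint torques, N m; "tcp_pos": TCP position; "eef_rot": TCP orientation; "contact_force": force on the tool from outside, world axes, zero at the start; "moment": the same for the moment, N m; "gripper_width": finger opening in m; "gripper_force": force on a finger pad.
Only numpy, scipy, OpenCV 4.12 (cv2) and the standard library are available. Lean on these libraries where they do the work, as an engineer would, in place of code of your own. Each camera call takes 0.05 s, during which the arm holds its last target. There are 200 camera calls.

### The job

While the jeweller's rolling mill is still in neutral, lay the brass bar flat in its aluminium feed tray, lengthways towards the rolls; set it down, do not drop it. Then lift the red-handled gear lever out of the neutral notch, swing it along the gate to the notch beside the green tab, and let it down fully into that notch. Leave the brush, the glass bottle and the dark tin where they stand.

Things in the scene. Friction and masses are not known exactly. Their poses are not given: they have to be found in the camera images.
- bar_center (a point): Centre of the loose brass bar, 110 (its x) x 26 (y) x 22 mm (z), 0.4 to 0.7 kg, lying flat on the table to the left of the mill.
- mill: The rolling mill, fixed to the table; origin at table height, middle of its base board. Mill axes: x away from the robot, from the feed tray to the rolls; y to the left, from the gearbox to the tray; z up. Grey gearbox: top 125 mm above the table, from -230 to -10 mm in y and 65 mm either side in x. Blue roll frame: up to 140 mm high, x 39 to 125 mm, y 35 to 175 mm.
- tray_floor (a point): Centre of the inner floor of the aluminium feed tray, 50 mm above the table; axes as the mill's. The tray is 150 mm (x) by 80 mm (y) inside, with a low rim 8 mm above its floor.
- lever_pivot (a point): Pivot of the gear lever inside the gearbox, 30 mm above the table; axes as the mill's. The lever swings about the mill's x axis only. The gate has four notches: with the lever leaning 0.45 or 0.15 rad from vertical to the -y side, and 0.15 or 0.45 rad to the +y side. The one furthest to -y is neutral, the other three are gears.
- gate: The gate: two racks of steel teeth on top of the gearbox, turned and fixed as the mill, origin on the lever's pivot. The lever must be pulled up along its own length by 18 mm or more to clear the teeth. A notch lets the lever rock about 0.05 rad either way; let go above a tooth, it stays up.
- handle (a point): Middle of the lever's red grip: a round bar 22 mm thick, 94 mm long, along the mill's x axis, like a T on top of the lever, 200 mm from the pivot when seated. Its axes turn with the lever (z along the lever, away from the pivot). It can turn between the fingers as the lever swings. A spring and its weight (about 5 to 7 N) draw it down.
- pin (a point): Middle of the lever's brass cross pin, 12 mm thick, 44 mm long along the mill's x axis, 118 mm from the pivot when seated: it is what drops into the notches.
- swing (a joint): Lever swing in rad: 0 neutral (leaning 0.45 rad to the mill's -y), 0.3, 0.6 and 0.9 are the three gear notches, growing towards +y. Swings easily once lifted.
- lift (a joint): How far the lever is pulled up along its length, in m: 0 fully down, 0.035 the upper stop.
- green_tab: The green plastic tab, 26 x 20 x 12 mm, on the flat top of the gearbox; the origin is at the centre of its underside, 125 mm above the table, axes parallel to the mill's. It marks the notch that is level with it along the mill's y axis; the notches lie 46 mm from it in the mill's -x.
- blue_tab: The blue plastic tab, 26 x 20 x 12 mm, on the flat top of the gearbox; the origin is at the centre of its underside, 125 mm above the table, axes parallel to the mill's. It marks the notch that is level with it along the mill's y axis; the notches lie 46 mm from it in the mill's -x.
- yellow_tab: The yellow plastic tab, 26 x 20 x 12 mm, on the flat top of the gearbox; the origin is at the centre of its underside, 125 mm above the table, axes parallel to the mill's. It marks the notch that is level with it along the mill's y axis; the notches lie 46 mm from it in the mill's -x.
- bar: The same brass bar; the origin is at the centre of its underside.
- brush: Wooden bench brush, 150 x 50 x 45 mm, bristles down; a bystander. Origin at the centre of its underside.
- bottle: Glass bottle, 56 mm across and 130 mm high; a bystander. Origin at the centre of its underside.
- tin: Dark round tin, 72 mm across and 80 mm high; a bystander. Origin at the centre of its underside.

How it is judged (in metres and radians):
On the way, in this order (a step that is already met when the one before it is completed fails the run):
1. the bar lies released in the feed tray while the lever is down in neutral (horizontal distance between bar_center and tray_floor below 0.036 m and z of bar_center in the frame of tray_floor between 0.007 and 0.016 m and angle between the x axis of bar_center and the x axis of tray_floor, either way round below 0.35 rad and angle between bar_center's own z axis and vertical below 0.08 rad and contact force between the fingers and bar below 0.1 N and linear speed of bar below 0.03 m/s and value of joint swing below 0.08 rad and value of joint lift below 0.004 m), for 0.2 s.
2. the lever is lifted clear of the gate's teeth (value of joint lift above 0.012 m), for 0.05 s.
3. the lever is fully down in the notch beside the green tab, let go (y of pin in the frame of green_tab between -0.013 and 0.013 m and value of joint lift below 0.004 m and contact force between the fingers and mill below 0.1 N), for 0.2 s.
At the end, for the whole second after the job is handed in: The bar lies flat and released in the feed tray (centre within 36 mm of the tray's centre, within 0.35 rad of the tray's length), and the lever is released and at rest in the notch beside the green tab (cross pin within 13 mm of the tab along the mill's y, lever within 4 mm of fully down) (all of step 3 and horizontal distance between bar_center and tray_floor below 0.036 m and z of bar_center in the frame of tray_floor between 0.007 and 0.016 m and angle between the x axis of bar_center and the x axis of tray_floor, either way round below 0.35 rad and angle between bar_center's own z axis and vertical below 0.08 rad and contact force between the fingers and bar below 0.1 N and linear speed of bar below 0.03 m/s and velocity of joint swing between -0.05 and 0.05 rad/s); the robot touches nothing.
It fails at once if the bar is dropped (falls free faster than 0.8 m/s) (linear speed of bar above 0.8 m/s and contact force between the fingers and bar below 0.5 N).
It fails at once if the brush, bottle or tin is moved more than 30 mm (distance of any of brush, bottle, tin from where it was at the start of the episode above 0.03 m).
It also fails if it takes over 58 s, if anything falls off the work surface, if the arm or the gripper's body presses on something with over 40 N, if the wrist force passes 120 N, or if a joint passes its speed limit or range.

## Working session

There is one attempt and no reset: what is moved stays moved. The work goes in short steps, Python scripts to look and compute and a tool call to move; the robot and the scene stay as the last step left them, time stands still between calls to the robot, and variables do not carry over. Pictures are saved under pics/ and viewed, at most 10 in all, crops included, and the job is handed in when it is done.

Besides the shell and the picture viewer there is one more tool, called in YAML: its name, and indented under it one key for each argument. move_arm: Moves the arm, as the interface text tells. Its arguments: {"type":"object","properties":{"plan":{"type":"array"},"force":{"type":"number"}},"required":["plan"]}

```bash
mkdir -p pics; ls; python3 - <<'E'
from plant import telemetry, vision, r
import cv2,numpy as np,pickle
s=telemetry.get_state(); print(s)
d={}
for n in("scene","top"):
    c=vision.capture(n); d[n]=c
    cv2.imwrite(f"pics/{n}0.png",c["img"][:,:,::-1]); print(n,c["intrinsics"].tolist(),np.round(c["R"],4).tolist(),c["t"], (c["depth"]>0).mean())
pickle.dump(d,open("cap0.pkl","wb"))
E
```

```text
pics
{'time_s': 0.0, 'joints': array([ 8.57781087e+01,  2.05915532e+01,  6.34798351e-01, -1.94632540e-02,
       -7.01370686e+01, -1.65082959e+01]), 'qd': array([-0.13395273, -0.08201411,  0.01401471, -0.01402635,  0.02731073,
        0.03507022]), 'joint_torque': array([-1.84541437e-03, -5.82711983e+01,  2.93053079e+01,  6.99680284e+00,
        6.86382395e-03, -1.73519720e-04]), 'tcp_pos': array([0.23875721, 0.63079538, 0.19883125]), 'eef_rot': array([ 1.79904845e+02, -9.12025040e-03, -2.07368076e+01]), 'contact_force': array([-0.80426831, -0.54278811, -0.03807139]), 'moment': array([-0.00503339,  0.02795996,  0.01283874]), 'gripper_force': 0.0, 'gripper_width': 0.0876047530690419}
scene [[488.56318709566887, 0.0, 311.4409370055491], [0.0, 488.56318709566887, 197.24718829219412], [0.0, 0.0, 1.0]] [[-0.7614, 0.6481, -0.0113], [0.468, 0.5376, -0.7015], [-0.4486, -0.5394, -0.7126]] [ 0.45232228 -0.11173548  2.00836554] 0.9921796875
top [[449.8154087871162, 0.0, 309.88396900628754], [0.0, 449.8154087871162, 206.9257841513353], [0.0, 0.0, 1.0]] [[-0.0225, -0.9996, 0.0194], [-0.9846, 0.0188, -0.174], [0.1735, -0.023, -0.9846]] [-0.04096715  0.53097133  1.26331882] 0.99582421875
```

View pics/scene0.png

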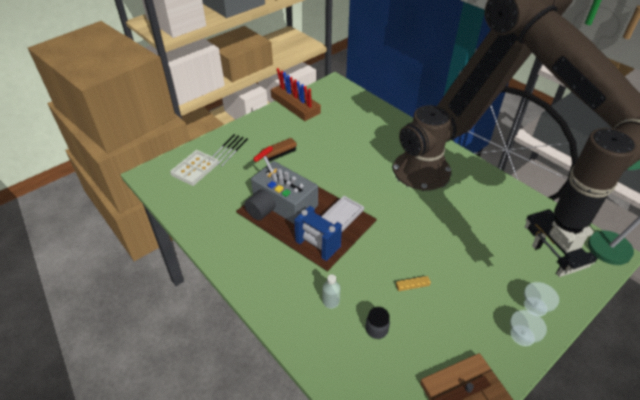

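View pics/top0.png

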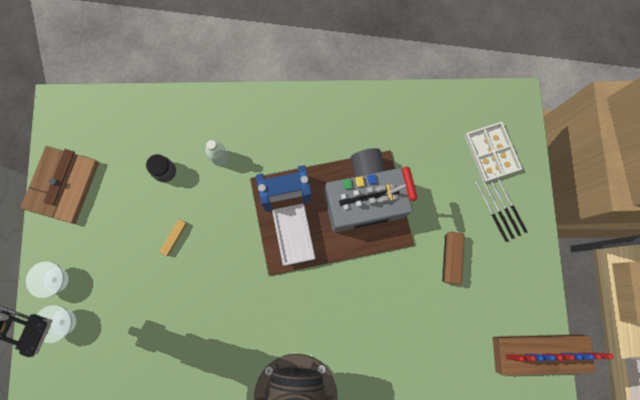

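The top view shows the bar at about (174,238), the tray at (295,235), the red grip at (409,184), and the green, yellow and blue tabs at (348,184), (360,181) and (372,180). The scene view shows the same layout. The bottle is at (330,292) and the tin at (377,322), both well away from the bar.

```bash
cat > h.py <<'E'
import numpy as np,cv2
def ray(c,uv):
    K,R,t=c["intrinsics"],np.array(c["R"]),np.array(c["t"])
    d=R.T@np.linalg.solve(K,[uv[0],uv[1],1.]); return -R.T@t,d
def onz(c,uv,z):
    o,d=ray(c,uv); return o+d*(z-o[2])/d[2]
def two(c1,u1,c2,u2):
    o1,d1=ray(c1,u1);o2,d2=ray(c2,u2)
    s=np.linalg.lstsq(np.c_[d1,-d2],o2-o1,rcond=None)[0]
    a,b=o1+s[0]*d1,o2+s[1]*d2; return (a+b)/2,np.linalg.norm(a-b)
def cloud(c):
    K,R,t=c["intrinsics"],np.array(c["R"]),np.array(c["t"]); z=c["depth"]
    v,u=np.indices(z.shape); p=np.stack([u,v,np.ones_like(u)],-1)@np.linalg.inv(K).T*z[...,None]
    return (p-t)@R
RG={"red":[(0,150,90),(6,255,255)],"yellow":[(22,150,110),(32,255,255)],"green":[(50,130,40),(75,255,255)],"blue":[(108,150,60),(125,255,255)],"bar":[(14,110,100),(26,255,255)]}
def mask(c,n,box):
    h=cv2.cvtColor(c["img"],cv2.COLOR_RGB2HSV); m=cv2.inRange(h,*[np.array(a) for a in RG[n]])
    o=np.zeros_like(m); x0,y0,x1,y1=box; o[y0:y1,x0:x1]=m[y0:y1,x0:x1]; return o
def blob(m):
    n,l,s,ce=cv2.connectedComponentsWithStats(m); i=1+np.argmax(s[1:,4]); return ce[i],s[i,4],l==i
E
python3 - <<'E'
import pickle,cv2,numpy as np
from h import *
d=pickle.load(open("cap0.pkl","rb")); T,S=d["top"],d["scene"]
Bx={"red":((395,160,425,210),(250,140,275,165)),"green":((338,172,356,192),(270,180,300,200)),"yellow":((354,172,368,190),(265,175,285,192)),"blue":((366,172,380,190),(262,175,285,192)),"bar":((150,210,195,265),(390,270,435,295))}
P=cloud(T)
for n,(a,b) in Bx.items():
    try:
        ct,at,lt=blob(mask(T,n,a)); cs,as_,ls=blob(mask(S,n,b))
        print(n,ct,at,cs,as_,"2view",two(T,ct,S,cs),"depth",np.median(P[lt],0))
        if n in("red","bar"):
            r=cv2.minAreaRect(np.argwhere(lt)[:,::-1].astype(np.float32)); bp=cv2.boxPoints(r)
            for q in bp: print("   ",onz(T,q,.022 if n=="bar" else .21))
    except Exception as e: print(n,e)
for n in ("scene","top"):
    c=d[n]; x0,y0,x1,y1=(235,120,385,275) if n=="scene" else (245,140,425,280)
    cv2.imwrite(f"pics/{n}0c.png",cv2.resize(c["img"][y0:y1,x0:x1,::-1],None,fx=4 if n=="top" else 3.8,fy=4 if n=="top" else 3.8,interpolation=cv2.INTER_CUBIC))
E
```

```text
red [409.21825397 183.61904762] 252 [263.13157895 153.19298246] 114 2view (array([ 0.55890526, -0.307522  ,  0.20592855]), np.float64(0.0016774949860941816)) depth [ 0.55565166 -0.30422413  0.21503163]
    [ 0.6000648  -0.28745438  0.21      ]
    [ 0.60476351 -0.30738864  0.21      ]
    [ 0.51664929 -0.32340416  0.21      ]
    [ 0.51210539 -0.30370693  0.21      ]
green [347.57446809 184.04255319] 47 [285.64285714 192.57142857] 28 2view (array([ 0.57822608, -0.15628302,  0.13001194]), np.float64(0.0024643293920934193)) depth [ 0.57573645 -0.15513024  0.13659238]
yellow [359.77142857 181.91428571] 35 [278.86666667 188.4       ] 30 2view (array([ 0.58339954, -0.18989833,  0.12947698]), np.float64(0.0014384242820356327)) depth [ 0.58095114 -0.18922108  0.1362363 ]
blue [371.78571429 179.03571429] 56 [271.33333333 184.26666667] 30 2view (array([ 0.59110647, -0.22376326,  0.13019401]), np.float64(0.0023520352123595)) depth [ 0.58817958 -0.22229714  0.13684563]
bar [172.62824207 237.13256484] 347 [412.68059701 282.95820896] 335 2view (array([0.45453469, 0.351773  , 0.01171607]), np.float64(0.0023938224452430923)) depth [0.45332271 0.35013295 0.02090703]
    [0.411791   0.38780805 0.022     ]
    [0.50699634 0.33530777 0.022     ]
    [0.49275885 0.31169925 0.022     ]
    [0.39788108 0.36444022 0.022     ]
```

View pics/top0c.png

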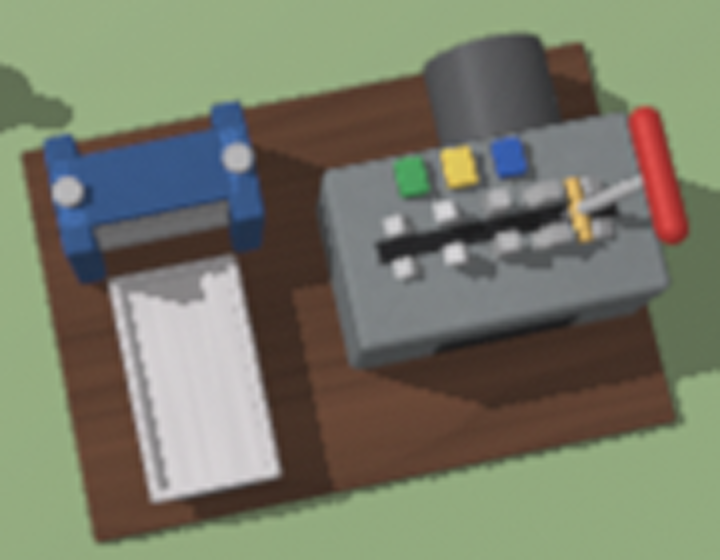

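The crop shows the tray outline at about crop (108,280), (235,258), (280,475), (155,500). The pin sits in the rightmost notch (neutral), and the green tab lies beside the leftmost notch, so swing is 0.9. Next I'll measure the tray.

```bash
python3 - <<'E'
import pickle,cv2,numpy as np
from h import *
d=pickle.load(open("cap0.pkl","rb")); T,S=d["top"],d["scene"]
h=cv2.cvtColor(T["img"],cv2.COLOR_RGB2HSV)
m=((h[...,1]<45)&(h[...,2]>110)).astype(np.uint8)*255
o=np.zeros_like(m);o[200:272,268:320]=m[200:272,268:320]
c,a,l=blob(o); r=cv2.minAreaRect(np.argwhere(l)[:,::-1].astype(np.float32)); print(r,a)
b=np.array([onz(T,q,.056) for q in cv2.boxPoints(r)]); print(b.round(4),b.mean(0)); 
e=[b[1]-b[0],b[2]-b[1]]
for v in e: print(np.linalg.norm(v),np.degrees(np.arctan2(v[1],v[0])))
P=cloud(T); print(np.median(P[l],0))
for q in [(227,188),(247+25,205)]: pass
E
```

```text
((293.0769348144531, 234.38461303710938), (56.87368392944336, 33.33974075317383), 78.69007110595703) 1886
[[ 0.5222  0.0601  0.056 ]
 [ 0.5396 -0.0346  0.056 ]
 [ 0.3782 -0.0629  0.056 ]
 [ 0.3619  0.0299  0.056 ]] [ 0.45047891 -0.00189073  0.056     ]
0.09624388008749203 -79.59097000275092
0.1638341129224937 -170.02971399611616
[ 0.44933299 -0.00192673  0.05037214]
```

move_arm:
  plan:
    - [1,0.0214,-0.028,0,0,0,-0.83]
    - [1,0.0214,-0.028,0,0,0,-0.83]
    - [1,0.0214,-0.028,0,0,0,-0.83]
    - [1,0.0214,-0.028,0,0,0,-0.83]
    - [1,0.0214,-0.028,0,0,0,-0.83]
    - [1,0.0214,-0.028,0,0,0,-0.83]
    - [1,0.0214,-0.028,0,0,0,-0.83]
    - [1,0.0214,-0.028,0,0,0,-0.83]
    - [1,0.0214,-0.028,0,0,0,-0.83]
    - [1,0.0214,-0.028,0,0,0,-0.83]
    - [1,0,0,-0.03,0,0,0]
    - [1,0,0,-0.03,0,0,0]
    - [1,0,0,-0.03,0,0,0]
    - [1,0,0,-0.03,0,0,0]
    - [1,0,0,0,0,0,0]
    - [1,0,0,0,0,0,0]
  force: 40

```text
time_s: 2.1
tcp_pos: [0.4534, 0.3517, 0.0807]
eef_rot: [-180.0, -0.0, -29.0]
contact_force: [-0.5, -0.9, 0.8]
gripper_width: 0.0877
gripper_force: 0.0
```

Pose is good. Next: go down, close, then lift a little.

move_arm:
  plan:
    - [1,0,-0.001,-0.025,0,0,0]
    - [1,0,0,-0.025,0,0,0]
    - [1,0,0,-0.015,0,0,0]
    - [1,0,0,-0.008,0,0,0]
    - [1,0,0,0,0,0,0]
    - [1,0,0,0,0,0,0]
    - [-1,0,0,0,0,0,0]
    - [-1,0,0,0,0,0,0]
    - [-1,0,0,0,0,0,0]
    - [-1,0,0,0,0,0,0]
    - [-1,0,0,0,0,0,0]
    - [-1,0,0,0,0,0,0]
    - [-1,0,0,0,0,0,0]
    - [-1,0,0,0,0,0,0]
  force: 40

```text
time_s: 3.85
tcp_pos: [0.4529, 0.3503, 0.0068]
eef_rot: [180.0, -0.0, -29.0]
contact_force: [0.3, 0.1, 0.9]
gripper_width: 0.0131
gripper_force: 0.0
```

```bash
python3 - <<'E'
from plant import telemetry, vision
import cv2,numpy as np
s=telemetry.get_state(); print(s["gripper_width"],s["gripper_force"],s["tcp_pos"])
t=vision.capture("top")["img"][190:290,120:230,::-1]; c=vision.capture("scene")["img"][215:315,360:470,::-1]
cv2.imwrite("pics/g1.png",cv2.resize(np.hstack([t,c]),None,fx=3.6,fy=3.6,interpolation=cv2.INTER_CUBIC))
E
```

```text
0.013109943696302535 0.0 [0.45292912 0.35026511 0.00675451]
```

View pics/g1.png

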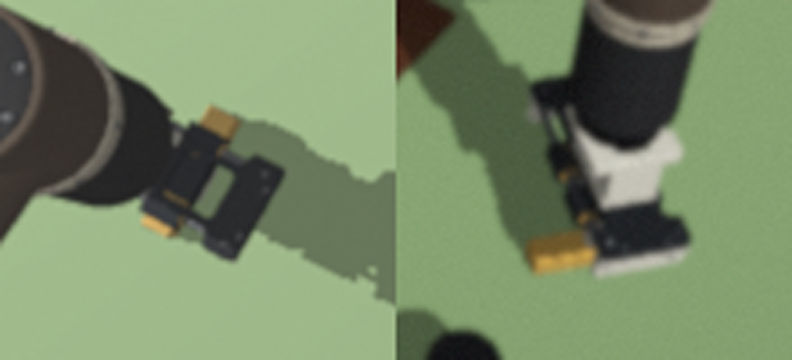

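The bar's two ends stick out on either side of the gripper in both views, at crop (220,120) and (160,220). The fingers may not have finished closing, so I'll let some time pass and read again.

move_arm:
  plan:
    - [-1,0,0,0,0,0,0]
    - [-1,0,0,0,0,0,0]
    - [-1,0,0,0,0,0,0]
    - [-1,0,0,0,0,0,0]

```text
time_s: 4.45
tcp_pos: [0.4529, 0.3503, 0.0068]
eef_rot: [180.0, -0.0, -29.0]
contact_force: [-0.7, 0.2, -0.7]
gripper_width: 0.0004
gripper_force: 0.0
```

```bash
python3 - <<'E'
from plant import telemetry, vision, r
import cv2,numpy as np
from h import *
print([a for a in dir(r) if a[0]!='_'], r.hold_point_z)
s=telemetry.get_state(); print(s["gripper_width"],s["tcp_pos"],s["joints"])
for n,box in(("top",(110,185,240,295)),("scene",(340,140,520,320))):
    c=vision.capture(n); P=cloud(c); x0,y0,x1,y1=box
    for p in ([.4529,.3503,.0068],[.4529,.3503,.073],[.4529,.3503,.15]):
        q=c["R"]@np.array(p)+c["t"]; q=c["intrinsics"]@q; print(n,p,q[:2]/q[2])
    ct,a,l=blob(mask(c,"bar",box)); print("bar",ct,a,np.median(P[l],0))
    f=3.8 if n=="top" else 3
    # non-table points by height
    z=P[...,2]; g=np.hypot(P[...,0]-.453,P[...,1]-.350)<.13
    for a,b in((.004,.015),(.015,.03),(.03,.05),(.05,.075),(.075,.1),(.1,.14)):
        k=g&(z>a)&(z<b); k[:y0]=k[y1:]=False
        if k.sum()>3: print(a,b,k.sum(),P[k].mean(0).round(3),P[k].min(0).round(3),P[k].max(0).round(3))
    cv2.imwrite(f"pics/g2{n}.png",cv2.resize(c["img"][y0:y1,x0:x1,::-1],None,fx=f,fy=f,interpolation=cv2.INTER_CUBIC))
E
```

```text
['Unreachable', 'hold_point_z'] 0.0188
0.000391128931090388 [0.45292074 0.3502601  0.00676559] [ 5.72882624e+01  2.23137234e+01 -2.55431743e+01  5.36678224e-04
 -4.21446491e+01  3.68281332e+00]
top [0.4529, 0.3503, 0.0068] [173.908867   237.58872265]
top [0.4529, 0.3503, 0.073] [167.34401693 235.06711465]
top [0.4529, 0.3503, 0.15] [158.80055879 231.78550848]
bar [180.80769231 223.90384615] 52 [0.49124828 0.32688414 0.0207748 ]
0.004 0.015 248 [0.442 0.334 0.006] [0.324 0.221 0.004] [0.582 0.475 0.015]
0.015 0.03 85 [0.466 0.345 0.021] [0.401 0.316 0.016] [0.506 0.388 0.026]
0.075 0.1 6 [0.436 0.322 0.097] [0.428 0.317 0.096] [0.444 0.327 0.1  ]
0.1 0.14 431 [0.434 0.313 0.126] [0.373 0.251 0.1  ] [0.491 0.366 0.14 ]
scene [0.4529, 0.3503, 0.0068] [412.83985584 283.27606255]
scene [0.4529, 0.3503, 0.073] [415.66450017 271.36704149]
scene [0.4529, 0.3503, 0.15] [419.17209303 256.57863194]
bar [405.19230769 284.91025641] 156 [0.4845998  0.34266466 0.0197854 ]
0.004 0.015 285 [0.481 0.355 0.006] [0.328 0.224 0.004] [0.58  0.476 0.015]
0.015 0.03 125 [0.483 0.341 0.021] [0.454 0.315 0.015] [0.509 0.364 0.03 ]
0.03 0.05 12 [0.466 0.351 0.042] [0.463 0.342 0.03 ] [0.472 0.361 0.049]
0.05 0.075 5 [0.468 0.359 0.059] [0.464 0.349 0.051] [0.472 0.366 0.069]
0.075 0.1 10 [0.496 0.399 0.097] [0.473 0.31  0.08 ] [0.52 0.43 0.1 ]
0.1 0.14 459 [0.483 0.362 0.124] [0.414 0.251 0.1  ] [0.535 0.452 0.14 ]
```

View pics/g2scene.png

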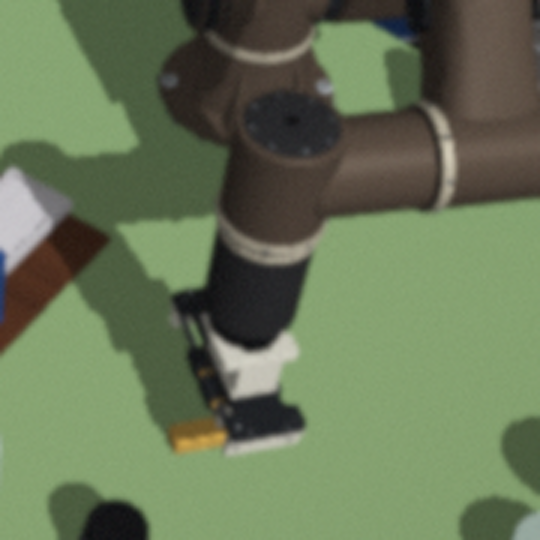

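The reported tip is at z = 7 mm, yet the lowest body points are at about 97 mm where 73 mm was expected. The fingers also closed over an unmoved bar. The real tip therefore seems to be about 20 mm above its reading. I'll raise the arm, open, and measure the tip height from depth.

move_arm:
  plan:
    - [-1,0,0,0.04,0,0,0]
    - [1,0,0,0.04,0,0,0]
    - [1,0,0,0.04,0,0,0]
    - [1,0,0,0,0,0,0]
    - [1,0,0,0,0,0,0]
    - [1,0,0,0,0,0,0]
    - [1,0,0,0,0,0,0]
    - [1,0,0,0,0,0,0]
    - [1,0,0,0,0,0,0]
    - [1,0,0,0,0,0,0]
    - [1,0,0,0,0,0,0]

```text
time_s: 5.92
tcp_pos: [0.4529, 0.3503, 0.1268]
eef_rot: [-180.0, -0.0, -29.0]
contact_force: [-0.0, -0.9, 0.3]
gripper_width: 0.0868
gripper_force: 0.0
```

```bash
python3 - <<'E'
from plant import telemetry, vision, r
import cv2,numpy as np
from h import *
s=telemetry.get_state(); p=s["tcp_pos"]; print(s["gripper_width"],p)
a=np.radians(-29); X=np.array([np.cos(a),np.sin(a)]);Y=np.array([-X[1],X[0]])
for n in("top","scene"):
    c=vision.capture(n); P=cloud(c); d=P[...,:2]-p[:2]; u,v,z=d@X,d@Y,P[...,2]-p[2]
    ok=(np.abs(u)<.05)&(np.abs(v)<.12)&(P[...,2]>.05)&(c["depth"]>0)
    for lo in np.arange(-.03,.12,.01):
        k=ok&(z>lo)&(z<lo+.01)
        if k.sum(): print(n,"%.2f"%lo,k.sum(),"u",u[k].min().round(3),u[k].max().round(3),"v",np.sort(v[k])[[0,-1]].round(3))
    if n=="scene":
        q=c["intrinsics"]@(c["R"]@p+c["t"]); q=q[:2]/q[2]; print(q); x0,y0=int(q[0])-60,int(q[1])-60
        im=cv2.resize(c["img"][y0:y0+90,x0:x0+120,::-1],None,fx=5,fy=5,interpolation=cv2.INTER_CUBIC)
        cv2.circle(im,tuple(int(t) for t in (q-[x0,y0])*5),4,(0,0,255),-1); cv2.imwrite("pics/g3.png",im)
E
```

```text
0.08684817133714175 [0.45294615 0.35026727 0.12678214]
top 0.08 2 u -0.017 0.036 v [-0.086 -0.086]
top 0.09 5 u -0.037 0.038 v [-0.088 -0.086]
top 0.10 55 u -0.032 0.031 v [-0.043  0.01 ]
top 0.11 191 u -0.039 0.038 v [-0.094  0.001]
scene 0.02 5 u 0.002 0.011 v [-0.048  0.058]
scene 0.03 27 u -0.009 0.014 v [-0.053  0.063]
scene 0.04 22 u -0.01 0.015 v [-0.059  0.061]
scene 0.05 10 u -0.007 0.013 v [-0.05   0.062]
scene 0.06 4 u 0.001 0.007 v [-0.044 -0.042]
scene 0.07 8 u 0.005 0.012 v [-0.065 -0.044]
scene 0.08 4 u 0.012 0.013 v [-0.053 -0.045]
scene 0.09 47 u -0.038 0.04 v [-0.082  0.092]
scene 0.10 122 u -0.036 0.042 v [-0.087  0.093]
scene 0.11 137 u -0.038 0.041 v [-0.08   0.096]
[418.07004984 261.15120167]
```

View pics/g3.png

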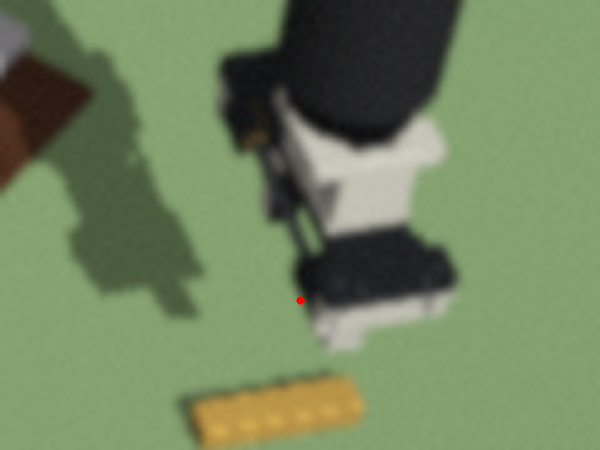

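The fingertips lie about 25 mm above the reported TCP: the lowest finger points are at +20 to 30 mm, and the body starts at +90 mm instead of +66 mm. Sideways they are centred. I'll treat true tip z as reported z + 0.025 and go lower, watching the force.

move_arm:
  plan:
    - [1,0,0,-0.04,0,0,0]
    - [1,0,0,-0.04,0,0,0]
    - [1,0,0,-0.03,0,0,0]
    - [1,0,0,-0.02,0,0,0]
    - [1,0,0,-0.008,0,0,0]
    - [1,0,0,-0.004,0,0,0]
    - [1,0,0,0,0,0,0]
    - [1,0,0,0,0,0,0]

```text
time_s: 7.02
tcp_pos: [0.4533, 0.3507, -0.0144]
eef_rot: [-179.9, -0.0, -29.0]
contact_force: [0.5, 0.7, 0.2]
gripper_width: 0.0878
gripper_force: 0.0
```

move_arm:
  plan:
    - [1,0,0,-0.003,0,0,0]
    - [1,0,0,0,0,0,0]
    - [1,0,0,0,0,0,0]

```text
time_s: 7.4
tcp_pos: [0.453, 0.3503, -0.0182]
eef_rot: [-180.0, -0.0, -29.0]
contact_force: [-0.3, -0.2, -0.2]
gripper_width: 0.0873
gripper_force: 0.0
```

move_arm:
  plan:
    - [1,0,0,-0.003,0,0,0]
    - [1,0,0,0,0,0,0]
    - [1,0,0,0,0,0,0]

```text
time_s: 7.78
tcp_pos: [0.4529, 0.3502, -0.0213]
eef_rot: [180.0, -0.0, -29.0]
contact_force: [0.7, 0.9, 0.2]
gripper_width: 0.088
gripper_force: 0.0
```

move_arm:
  plan:
    - [1,0,0,-0.002,0,0,0]
    - [1,0,0,0,0,0,0]
    - [1,0,0,0,0,0,0]

```text
time_s: 8.15
tcp_pos: [0.4529, 0.3503, -0.0232]
eef_rot: [180.0, -0.0, -29.0]
contact_force: [0.3, 0.5, -0.2]
gripper_width: 0.0879
gripper_force: 0.0
```

move_arm:
  plan:
    - [1,0,0,-0.002,0,0,0]
    - [1,0,0,0,0,0,0]
    - [1,0,0,0,0,0,0]

```text
time_s: 8.52
tcp_pos: [0.4529, 0.3502, -0.0253]
eef_rot: [180.0, -0.0, -29.0]
contact_force: [0.2, -0.6, 0.5]
gripper_width: 0.0873
gripper_force: 0.0
```

move_arm:
  plan:
    - [1,0,0,-0.0015,0,0,0]
    - [1,0,0,0,0,0,0]
    - [1,0,0,0,0,0,0]

```text
time_s: 8.9
tcp_pos: [0.4531, 0.3504, -0.0264]
eef_rot: [-180.0, -0.0, -29.0]
contact_force: [-0.4, -0.2, 5.3]
gripper_width: 0.0875
gripper_force: 2.4
```

move_arm:
  plan:
    - [1,0,0,-0.0015,0,0,0]
    - [1,0,0,0,0,0,0]
    - [1,0,0,0,0,0,0]

```text
time_s: 9.28
tcp_pos: [0.4531, 0.3504, -0.0266]
eef_rot: [-180.0, -0.0, -29.0]
contact_force: [-6.4, -3.1, 19.4]
gripper_width: 0.0874
gripper_force: 9.8
```

The tips touch the table at reported z = -0.0264, so the offset is 26.4 mm. I'll rise to about 6 mm and grip.

move_arm:
  plan:
    - [1,0,0,0.008,0,0,0]
    - [-1,0,0,0,0,0,0]
    - [-1,0,0,0,0,0,0]
    - [-1,0,0,0,0,0,0]
    - [-1,0,0,0,0,0,0]
    - [-1,0,0,0,0,0,0]
    - [-1,0,0,0,0,0,0]
    - [-1,0,0,0,0,0,0]
    - [-1,0,0,0,0,0,0]
    - [-1,0,0,0,0,0,0]
  force: 40

```text
time_s: 10.52
tcp_pos: [0.4532, 0.3508, -0.0201]
eef_rot: [-179.9, -0.0, -29.0]
contact_force: [1.3, 2.5, -1.4]
gripper_width: 0.0254
gripper_force: 40.0
```

move_arm:
  plan:
    - [-1,0,0,0.02,0,0,0]
    - [-1,0,0,0.03,0,0,0]
    - [-1,0,0,0.04,0,0,0]
    - [-1,0,0,0.03,0,0,0]
    - [-1,0,-0.02,0,0,0,3.3]
    - [-1,0,-0.03,0,0,0,3.3]
    - [-1,0,-0.03,0,0,0,3.3]
    - [-1,0,-0.03,0,0,0,3.3]
    - [-1,0,-0.03,0,0,0,3.3]
    - [-1,0,-0.03,0,0,0,3.3]
    - [-1,0,-0.03,0,0,0,3.3]
    - [-1,0,-0.03,0,0,0,3.3]
    - [-1,0,-0.03,0,0,0,3.3]
    - [-1,0,-0.03,0,0,0,3.3]
    - [-1,0,-0.03,0,0,0,3.3]
    - [-1,-0.003,-0.033,0,0,0,3.0]
    - [-1,0,0,0,0,0,0]
    - [-1,0,0,0,0,0,0]

```text
time_s: 12.78
tcp_pos: [0.449, -0.0031, 0.0992]
eef_rot: [-180.0, 0.1, 10.2]
contact_force: [-0.2, 1.1, -5.1]
gripper_width: 0.0256
gripper_force: 40.0
```

```bash
python3 - <<'E'
from plant import vision,telemetry
from h import *
s=telemetry.get_state(); print(s["tcp_pos"],s["eef_rot"],s["gripper_width"],s["contact_force"])
for n in("scene","top"):
    c=vision.capture(n); P=cloud(c)
    h=mask(c,"bar",(240,150,420,290)) if n=="scene" else mask(c,"bar",(240,180,330,280))
    k=(h>0)&(np.hypot(P[...,0]-.45,P[...,1])<.09)
    q=P[k]; print(n,k.sum(),q.min(0).round(3),q.max(0).round(3),np.median(q,0).round(3))
    if n=="scene": L=q[np.abs(q[:,0]-q[:,0].max())<.02]; print(L.min(0),L.max(0))
    m=cv2.minAreaRect(np.argwhere(k)[:,::-1].astype(np.float32)); b=np.array([onz(c,p,.12) for p in cv2.boxPoints(m)]); print(b.round(3).tolist())
E
```

```text
[ 0.44895923 -0.00307663  0.09920196] [-1.79997954e+02  9.60384509e-02  1.01853386e+01] 0.025557327792819325 [-0.1979592   1.14938814 -5.13237208]
scene 121 [ 0.448 -0.022  0.122] [0.509 0.022 0.148] [0.483 0.005 0.14 ]
[ 0.48942629 -0.00445628  0.12249327] [0.50914411 0.02196937 0.14714892]
[[0.499, -0.02, 0.12], [0.433, -0.035, 0.12], [0.438, 0.001, 0.12], [0.503, 0.015, 0.12]]
top 72 [ 0.395 -0.021  0.135] [0.422 0.    0.148] [ 0.409 -0.01   0.142]
[[0.421, 0.003, 0.12], [0.425, -0.017, 0.12], [0.4, -0.021, 0.12], [0.397, -0.002, 0.12]]
```

move_arm:
  plan:
    - [-1,0,0,-0.02,0,0,0]
    - [-1,0,0,-0.02,0,0,0]
    - [-1,0,0,-0.016,0,0,0]
    - [-1,0,0,-0.008,0,0,0]
    - [-1,0,0,0,0,0,0]
    - [-1,0,0,0,0,0,0]

```text
time_s: 13.62
tcp_pos: [0.4505, -0.0024, 0.0363]
eef_rot: [-180.0, -0.1, 10.3]
contact_force: [-0.2, 0.3, -5.3]
gripper_width: 0.0259
gripper_force: 40.0
```

move_arm:
  plan:
    - [-1,0,0,-0.002,0,0,0]
    - [-1,0,0,-0.002,0,0,0]
    - [-1,0,0,0,0,0,0]
    - [-1,0,0,0,0,0,0]

```text
time_s: 14.12
tcp_pos: [0.45, -0.0027, 0.0318]
eef_rot: [180.0, -0.0, 10.3]
contact_force: [0.8, 1.2, -6.0]
gripper_width: 0.0257
gripper_force: 40.0
```

move_arm:
  plan:
    - [-1,0,0,-0.0015,0,0,0]
    - [-1,0,0,0,0,0,0]
    - [-1,0,0,0,0,0,0]

```text
time_s: 14.5
tcp_pos: [0.4499, -0.0027, 0.0302]
eef_rot: [180.0, 0.0, 10.3]
contact_force: [0.4, 0.2, -5.4]
gripper_width: 0.0256
gripper_force: 40.0
```

move_arm:
  plan:
    - [-1,0,0,-0.001,0,0,0]
    - [-1,0,0,0,0,0,0]
    - [-1,0,0,0,0,0,0]

```text
time_s: 14.88
tcp_pos: [0.4501, -0.0027, 0.0298]
eef_rot: [180.0, -0.0, 10.3]
contact_force: [-4.7, 0.7, 6.7]
gripper_width: 0.0257
gripper_force: 40.0
```

move_arm:
  plan:
    - [-1,0,0,-0.001,0,0,0]
    - [-1,0,0,0,0,0,0]
    - [-1,0,0,0,0,0,0]

```text
time_s: 15.25
tcp_pos: [0.4501, -0.0027, 0.0298]
eef_rot: [180.0, -0.0, 10.3]
contact_force: [-9.7, 2.9, 20.5]
gripper_width: 0.0256
gripper_force: 40.0
```

The bar is on the tray floor. I'll release with a small opening, rise straight up, then open fully.

move_arm:
  plan:
    - [-1,0,0,0.001,0,0,0]
    - [-0.23,0,0,0,0,0,0]
    - [-0.23,0,0,0,0,0,0]
    - [-0.23,0,0,0,0,0,0]
    - [-0.23,0,0,0.01,0,0,0]
    - [-0.23,0,0,0.02,0,0,0]
    - [0.2,0,0,0.04,0,0,0]
    - [0.2,0,0,0.06,0,0,0]
    - [0.2,0,0,0.06,0,0,0]
    - [0.2,0,0,0.05,0,0,0]
    - [0.2,-0.03,0,0.02,0,0,0]
    - [0.2,0,0,0,0,0,0]

```text
time_s: 16.75
tcp_pos: [0.4195, -0.0027, 0.2921]
eef_rot: [-179.9, -0.3, 10.3]
contact_force: [-0.9, -0.7, 0.6]
gripper_width: 0.0525
gripper_force: 0.0
```

```bash
python3 - <<'E'
from plant import vision,telemetry
from h import *
s=telemetry.get_state(); print(s["tcp_pos"],s["eef_rot"],s["gripper_width"],s["contact_force"])
im=[]
for n,bx in(("scene",(225,130,385,270)),("top",(250,140,430,280))):
    c=vision.capture(n); P=cloud(c); x0,y0,x1,y1=bx
    k=(mask(c,"bar",bx)>0)&(np.hypot(P[...,0]-.45,P[...,1])<.09); q=P[k]
    if len(q): print(n,k.sum(),q.min(0).round(3),q.max(0).round(3),np.median(q,0).round(3))
    o=np.uint8(mask(c,"red",bx))
    if o.any(): ce,a,l=blob(o); print("red",ce,a,np.median(P[l],0))
    im.append(cv2.resize(c["img"][y0:y1,x0:x1,::-1],(390,320),interpolation=cv2.INTER_CUBIC))
cv2.imwrite("pics/p1.png",np.hstack(im))
E
```

```text
[ 0.41953515 -0.00270974  0.29213499] [-179.92562707   -0.30034538   10.29967743] 0.05252919102679845 [-0.89590193 -0.67109658  0.56874546]
scene 192 [ 0.398 -0.025  0.053] [0.511 0.021 0.079] [0.456 0.002 0.071]
red [263.20535714 153.08928571] 112 [ 0.56112101 -0.30109364  0.2133128 ]
top 47 [ 0.375 -0.021  0.058] [ 0.415 -0.001  0.515] [ 0.404 -0.012  0.072]
red [409.22529644 183.68379447] 253 [ 0.55577147 -0.30438166  0.2149371 ]
```

View pics/p1.png

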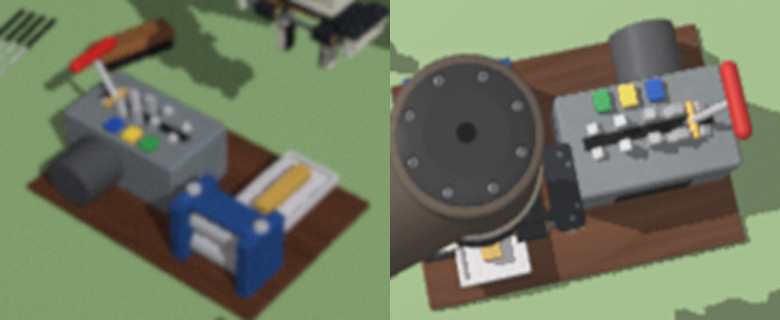

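The bar lies in the tray with its top at 72 mm, and the lever is still in neutral. Next I'll grip the red handle 22 mm towards the robot from its centre, clear of the shaft.

move_arm:
  plan:
    - [0.5,0.0117,-0.0305,0,0,0,0]
    - [0.5,0.0117,-0.0305,0,0,0,0]
    - [0.5,0.0117,-0.0305,0,0,0,0]
    - [0.5,0.0117,-0.0305,0,0,0,0]
    - [0.5,0.0117,-0.0305,0,0,0,0]
    - [0.5,0.0117,-0.0305,0,0,0,0]
    - [0.5,0.0117,-0.0305,0,0,0,0]
    - [0.5,0.0117,-0.0305,0,0,0,0]
    - [0.5,0.0117,-0.0305,0,0,0,0]
    - [0.5,0.0117,-0.0305,0,0,0,0]
    - [0.5,0,0,-0.025,0,0,0]
    - [0.5,0,0,-0.025,0,0,0]
    - [0.5,0,0,-0.025,0,0,0]
    - [0.5,0,0,0,0,0,0]
    - [0.5,0,0,0,0,0,0]

```text
time_s: 18.73
tcp_pos: [0.5373, -0.3081, 0.2146]
eef_rot: [180.0, 0.0, 10.3]
contact_force: [0.3, -0.2, -0.1]
gripper_width: 0.066
gripper_force: 0.0
```

move_arm:
  plan:
    - [0.5,0,0,-0.02,0,0,0]
    - [0.5,0,0,-0.02,0,0,0]
    - [0.5,0,0,-0.012,0,0,0]
    - [0.5,0,0,0,0,0,0]
    - [0.5,0,0,0,0,0,0]
    - [0.5,0,0,0,0,0,0]

```text
time_s: 19.48
tcp_pos: [0.5374, -0.3079, 0.1632]
eef_rot: [180.0, -0.1, 10.3]
contact_force: [-0.5, -0.4, 0.1]
gripper_width: 0.0658
gripper_force: 0.0
```

move_arm:
  plan:
    - [-1,0,0,0,0,0,0]
    - [-1,0,0,0,0,0,0]
    - [-1,0,0,0,0,0,0]
    - [-1,0,0,0,0,0,0]
    - [-1,0,0,0,0,0,0]
    - [-1,0,0,0,0,0,0]
    - [-1,0,0,0,0,0,0]
  force: 35

```text
time_s: 20.35
tcp_pos: [0.5373, -0.3082, 0.1628]
eef_rot: [179.9, -0.0, 10.3]
contact_force: [0.5, -3.0, 3.8]
gripper_width: 0.0209
gripper_force: 35.0
```

move_arm:
  plan:
    - [-1,0.0004,-0.0021,0.0045,0,0,0]
    - [-1,0.0004,-0.0021,0.0045,0,0,0]
    - [-1,0.0004,-0.0021,0.0045,0,0,0]
    - [-1,0.0004,-0.0021,0.0045,0,0,0]
    - [-1,0.0004,-0.0021,0.0045,0,0,0]
    - [-1,0,0,0,0,0,0]
    - [-1,0,0,0,0,0,0]

```text
time_s: 21.22
tcp_pos: [0.5389, -0.3182, 0.1847]
eef_rot: [-180.0, -0.0, 10.3]
contact_force: [1.6, 1.1, -5.7]
gripper_width: 0.0213
gripper_force: 35.0
```

```bash
python3 - <<'E'
from plant import vision,telemetry
from h import *
s=telemetry.get_state(); print(s["tcp_pos"],s["gripper_width"],s["contact_force"])
for n,bx in(("scene",(225,120,385,270)),("top",(250,140,440,280))):
    c=vision.capture(n); P=cloud(c)
    o=mask(c,"red",bx); ce,a,l=blob(o); print(n,"red",ce,a,P[l].min(0).round(3),P[l].max(0).round(3),np.median(P[l],0))
# swing arc: relative shifts of handle at radius .225 from -.45 rad
R=.225; th=np.linspace(-.45,.45,13); d=np.c_[R*np.sin(th),R*np.cos(th)]; d=np.diff(d,axis=0)
print(np.c_[-.1788*d[:,0],.9839*d[:,0],d[:,1]].round(4).tolist())
E
```

```text
[ 0.53885167 -0.31823241  0.18472216] 0.02128008662733567 [ 1.56671732  1.12456258 -5.7414481 ]
scene red [258.47826087 149.31521739] 92 [ 0.414 -0.572 -0.002] [ 0.608 -0.292  0.247] [ 0.5789061  -0.30599318  0.23719443]Traceback (most recent call last):
  File "<stdin>", line 6, in <module>
  File "h.py", line 20, in blob
    n,l,s,ce=cv2.connectedComponentsWithStats(m); i=1+np.argmax(s[1:,4]); return ce[i],s[i,4],l==i
                                                      ~~~~~~~~~^^^^^^^^^
    return _wrapfunc(a, 'argmax', axis=axis, out=out, **kwds)
    return bound(*args, **kwds)
ValueError: attempt to get argmax of an empty sequence
```

The lever is lifted about 24 mm, with -5.7 N of spring load. Now I'll swing it along the arc.

move_arm:
  plan:
    - [-1,-0.0028,0.0152,0.0068,0,0,0]
    - [-1,-0.0028,0.0157,0.0056,0,0,0]
    - [-1,-0.0029,0.016,0.0044,0,0,0]
    - [-1,-0.003,0.0163,0.0031,0,0,0]
    - [-1,-0.003,0.0165,0.0019,0,0,0]
    - [-1,-0.003,0.0166,0.0006,0,0,0]
    - [-1,0,0,0,0,0,0]

```text
time_s: 22.2
tcp_pos: [0.5213, -0.2206, 0.2074]
eef_rot: [-180.0, -0.0, 10.4]
contact_force: [0.2, -1.8, -6.7]
gripper_width: 0.0209
gripper_force: 35.0
```

move_arm:
  plan:
    - [-1,-0.003,0.0166,-0.0006,0,0,0]
    - [-1,-0.003,0.0165,-0.0019,0,0,0]
    - [-1,-0.003,0.0163,-0.0031,0,0,0]
    - [-1,-0.0029,0.016,-0.0044,0,0,0]
    - [-1,-0.0028,0.0157,-0.0056,0,0,0]
    - [-1,-0.0028,0.0152,-0.0068,0,0,0]
    - [-1,0,0,0,0,0,0]
    - [-1,0,0,0,0,0,0]

```text
time_s: 23.2
tcp_pos: [0.5038, -0.1252, 0.1844]
eef_rot: [-180.0, 0.0, 10.3]
contact_force: [1.0, -1.4, -4.8]
gripper_width: 0.0213
gripper_force: 35.0
```

```bash
python3 - <<'E'
from plant import vision,telemetry
from h import *
s=telemetry.get_state(); print(s["tcp_pos"],s["gripper_width"],s["contact_force"])
c=vision.capture("scene"); P=cloud(c)
for n in("red","bar","green","yellow","blue"):
    try:
        m=mask(c,n,(245,140,330,205)); ce,a,l=blob(m); print(n,ce,a,np.median(P[l],0))
    except Exception: print(n,"none")
cv2.imwrite("pics/s1.png",cv2.resize(c["img"][110:260,230:390,::-1],None,fx=3.8,fy=3.8,interpolation=cv2.INTER_CUBIC))
E
```

```text
[ 0.50377635 -0.12522153  0.18437952] 0.021278192031975597 [ 0.97561362 -1.44958815 -4.75119177]
red [300.57575758 174.07070707] 99 [ 0.54071821 -0.11392735  0.22776289]
bar [278.62222222 188.44444444] 45 [ 0.58627352 -0.18516494  0.13527612]
green [285.75862069 192.51724138] 29 [ 0.58230962 -0.15025341  0.13668599]
yellow [278.79310345 188.34482759] 29 [ 0.58670836 -0.18509455  0.13659103]
blue [271.33333333 184.26666667] 30 [ 0.5955258  -0.21775942  0.13660549]
```

View pics/s1.png

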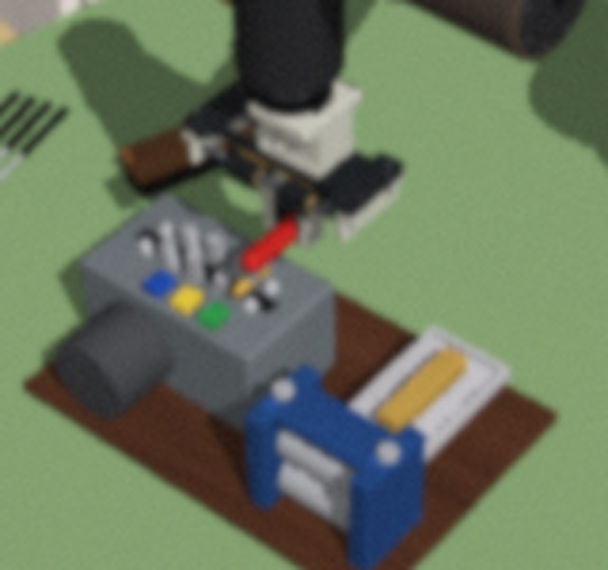

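The red grip, at crop (270,245), is above the last notch. The pin, at (250,280), is level with the green tab at (213,315). I'll let it down along the lever.

move_arm:
  plan:
    - [-1,0.0004,-0.0021,-0.0045,0,0,0]
    - [-1,0.0004,-0.0021,-0.0045,0,0,0]
    - [-1,0.0004,-0.0021,-0.0045,0,0,0]
    - [-1,0.0004,-0.0021,-0.0045,0,0,0]
    - [-1,0,0,0,0,0,0]
    - [-1,0.0003,-0.0018,-0.0036,0,0,0]
    - [-1,0,0,0,0,0,0]
    - [-1,0,0,0,0,0,0]

```text
time_s: 24.25
tcp_pos: [0.5115, -0.1334, 0.1713]
eef_rot: [180.0, -0.9, 10.4]
contact_force: [-11.5, 23.1, 49.1]
gripper_width: 0.0211
gripper_force: 35.0
```

That stopped on a tooth: 49 N up, pushed towards +y. I'll back up and look for the lateral error.

move_arm:
  plan:
    - [-1,-0.0004,0.0021,0.0045,0,0,0]
    - [-1,-0.0004,0.0021,0.0045,0,0,0]
    - [-1,-0.0004,0.0021,0.0045,0,0,0]
    - [-1,-0.0004,0.0021,0.0045,0,0,0]
    - [-1,-0.0003,0.0018,0.0036,0,0,0]
    - [-1,0,0,0,0,0,0]
    - [-1,0,0,0,0,0,0]

```text
time_s: 25.12
tcp_pos: [0.5039, -0.1257, 0.1846]
eef_rot: [-180.0, 0.0, 10.3]
contact_force: [3.3, -1.5, -4.2]
gripper_width: 0.0208
gripper_force: 35.0
```

```bash
python3 - <<'E'
from plant import vision,telemetry
from h import *
s=telemetry.get_state(); print(s["tcp_pos"],s["eef_rot"],s["gripper_width"],s["contact_force"])
c=vision.capture("scene"); P=cloud(c); K=c["intrinsics"]
def pr(p): q=K@(c["R"]@np.array(p)+c["t"]); return (q[:2]/q[2]).round(1)
ce,a,l=blob(mask(c,"red",(245,140,330,205))); print("red",ce,a,np.median(P[l],0))
h=cv2.cvtColor(c["img"],cv2.COLOR_RGB2HSV); H=np.array(h)
m=cv2.inRange(h,np.array((12,90,90)),np.array((26,255,255))); o=np.zeros_like(m); o[172:195,288:306]=m[172:195,288:306]
n,lab,st,cs=cv2.connectedComponentsWithStats(o); print("pin",st[1:].tolist(),cs[1:].tolist())
X=np.array([.9839,.1788,0]);Y=np.array([-.1788,.9839,0]);piv=np.array([.542,-.215,.03])
for th in(.15,.3,.40,.45,.5):
    u=Y*np.sin(th)+np.array([0,0,np.cos(th)]); print(th,[(pr(piv+u*.143+X*k)).tolist() for k in(-.022,0,.022)], "handle far end",pr(piv+u*.225+X*.047))
print(P[lab>0].round(3).tolist()[:8])
E
```

```text
[ 0.50387634 -0.12565095  0.18460528] [-1.79999051e+02  1.13168185e-02  1.02687645e+01] 0.02078347899649144 [ 3.29620908 -1.47833384 -4.15568184]
red [300.38541667 173.17708333] 96 [ 0.54251855 -0.11408865  0.23222958]
pin [[296, 172, 1, 1, 1], [303, 174, 3, 3, 3], [298, 179, 3, 3, 5], [291, 182, 6, 6, 22]] [[296.0, 172.0], [304.0, 175.0], [299.2, 180.2], [293.1363636363636, 184.5909090909091]]
0.15 [[291.7, 170.4], [287.7, 173.7], [283.6, 177.0]] handle far end [280.2 165. ]
0.3 [[296.1, 173.9], [292.1, 177.1], [288.1, 180.5]] handle far end [287.5 170.7]
0.4 [[299.0, 176.5], [295.0, 179.8], [291.0, 183.1]] handle far end [292.4 175. ]
0.45 [[300.4, 177.8], [296.5, 181.1], [292.4, 184.5]] handle far end [294.7 177.3]
0.5 [[301.8, 179.3], [297.8, 182.6], [293.8, 185.9]] handle far end [297.  179.7]
[[0.399, -0.327, 0.004], [0.372, -0.302, -0.006], [0.384, -0.294, 0.001], [0.391, -0.291, 0.002], [0.51, -0.159, 0.152], [0.515, -0.159, 0.151], [0.515, -0.154, 0.154], [0.532, -0.143, 0.168]]
```

The neutral lever was probably leaning against the -y side of its notch, since the grip measured 7 mm further to -y than the tabs imply. That means my arc ended at about 0.40 rad. I'll add about 0.045 rad towards +y and try again gently.

move_arm:
  plan:
    - [-1,-0.0008,0.004,-0.0019,0,0,0]
    - [-1,-0.0008,0.004,-0.002,0,0,0]
    - [-1,0,0,0,0,0,0]
    - [-1,0.0003,-0.0016,-0.0036,0,0,0]
    - [-1,0.0003,-0.0016,-0.0036,0,0,0]
    - [-1,0.0003,-0.0016,-0.0036,0,0,0]
    - [-1,0,0,0,0,0,0]
    - [-1,0,0,0,0,0,0]

```text
time_s: 26.18
tcp_pos: [0.5032, -0.1226, 0.17]
eef_rot: [180.0, 0.0, 10.3]
contact_force: [2.2, -3.3, -3.9]
gripper_width: 0.021
gripper_force: 35.0
```

move_arm:
  plan:
    - [-1,0.0002,-0.0013,-0.0027,0,0,0]
    - [-1,0.0002,-0.0013,-0.0027,0,0,0]
    - [-1,0,0,0,0,0,0]
    - [-1,0,0,0,0,0,0]

```text
time_s: 26.68
tcp_pos: [0.5048, -0.1245, 0.1668]
eef_rot: [180.0, -0.2, 10.3]
contact_force: [-1.8, 2.2, 13.6]
gripper_width: 0.021
gripper_force: 35.0
```

move_arm:
  plan:
    - [-1,0.0002,-0.0013,-0.0027,0,0,0]
    - [-1,0,0,0,0,0,0]
    - [-1,0,0,0,0,0,0]

```text
time_s: 27.05
tcp_pos: [0.5064, -0.1244, 0.1665]
eef_rot: [-180.0, -0.4, 10.4]
contact_force: [-6.0, 14.2, 30.9]
gripper_width: 0.021
gripper_force: 35.0
```

```bash
python3 - <<'E'
from plant import vision,telemetry
from h import *
c=vision.capture("scene"); P=cloud(c); K=c["intrinsics"]
def pr(p): q=K@(c["R"]@np.array(p)+c["t"]); return q[:2]/q[2]
ce,a,l=blob(mask(c,"red",(245,140,330,205))); print("red",ce,a,np.median(P[l],0))
x0,y0=265,155
im=cv2.resize(c["img"][y0:y0+55,x0:x0+60,::-1],None,fx=10,fy=10,interpolation=cv2.INTER_CUBIC)
X=np.array([.9839,.1788,0]);Y=np.array([-.1788,.9839,0]);piv=np.array([.542,-.215,.03])
for th,lf,col in((.45,0,(255,0,255)),(.45,.016,(255,255,0)),(.33,.016,(0,255,255))):
    u=Y*np.sin(th)+np.array([0,0,np.cos(th)])
    a,b=[((pr(piv+u*(.118+lf)+X*k)-[x0,y0]+.5)*10).astype(int) for k in(-.022,.022)]; cv2.line(im,tuple(map(int,a)),tuple(map(int,b)),col,1)
    e=((pr(piv+u*(.2+lf)+X*.047)-[x0,y0]+.5)*10).astype(int); cv2.circle(im,tuple(map(int,e)),4,col,1); print(th,lf,e)
cv2.imwrite("pics/s2.png",im)
E
```

```text
red [300.39325843 177.49438202] 89 [ 0.54605881 -0.11199029  0.2141989 ]
0.45 0 [280 262]
0.45 0.016 [294 240]
0.33 0.016 [239 189]
```

View pics/s2.png

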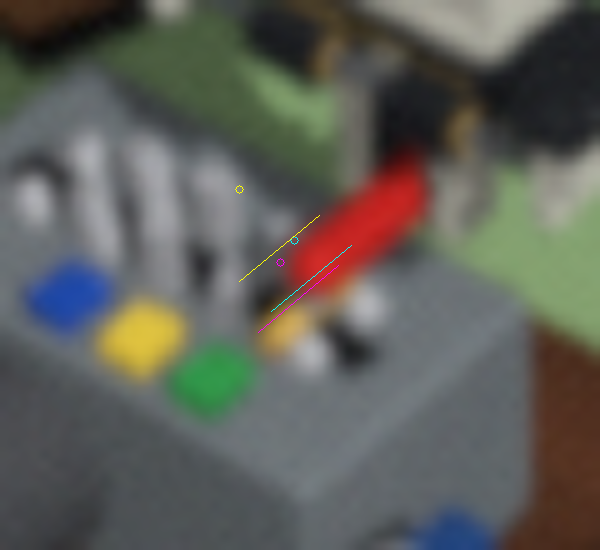

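The pin, at about (285,330), is beside the last notch's end tooth, level with the green tab. The grip height (0.214) matches its seated height in neutral (0.213), so it looks down and I was pressing on the stop. I'll relieve the push, release, rise and look again.

move_arm:
  plan:
    - [-1,-0.0003,0.0016,0.004,0,0,0]
    - [-1,0,0,0,0,0,0]
    - [0.5,0,0,0,0,0,0]
    - [0.5,0,0,0,0,0,0]
    - [0.5,0,0,0,0,0,0]
    - [0.5,0,0,0,0,0,0]
    - [0.5,0,0,0,0,0,0]
    - [0.5,0,0,0.03,0,0,0]
    - [0.5,0,0,0.04,0,0,0]
    - [0.5,0,0,0.04,0,0,0]
    - [0.5,-0.04,0,0.03,0,0,0]
    - [0.5,-0.04,0.03,0.02,0,0,0]
    - [0.5,0,0.06,0,0,0,0]
    - [0.5,0,0.06,0,0,0,0]
    - [0.5,0,0.06,0,0,0,0]
    - [0.5,0,0.06,0,0,0,0]
    - [0.5,0,0.06,0,0,0,0]
    - [0.5,0,0,0,0,0,0]

```text
time_s: 29.35
tcp_pos: [0.4231, 0.2085, 0.3251]
eef_rot: [180.0, 0.1, 10.5]
contact_force: [0.4, -1.1, 0.2]
gripper_width: 0.0662
gripper_force: 0.0
```

```bash
python3 - <<'E'
from plant import vision,telemetry
from h import *
im=[];C={};B={}
for n,bx in(("scene",(245,140,330,205)),("top",(300,150,425,230))):
    c=vision.capture(n); P=cloud(c); ce,a,l=blob(mask(c,"red",bx)); print(n,"red",ce,a,np.median(P[l],0)); C[n]=c;B[n]=ce
    if n=="top":
        m=cv2.minAreaRect(np.argwhere(l)[:,::-1].astype(np.float32)); b=np.array([onz(c,p,.21) for p in cv2.boxPoints(m)]); print(b.mean(0))
    x0,y0,w,h=(255,140,60,70) if n=="scene" else (320,160,90,70)
    im.append(cv2.resize(c["img"][y0:y0+h,x0:x0+w,::-1],(390,int(390*h/w)),interpolation=cv2.INTER_CUBIC))
p,e=two(C["scene"],B["scene"],C["top"],B["top"]); Y=np.array([-.1788,.9839,0])
print("two",p,e,"y from mean tabs piv",(p-[.542,-.215,0])@Y)
hh=max(i.shape[0] for i in im); im=[cv2.copyMakeBorder(i,0,hh-i.shape[0],0,0,cv2.BORDER_CONSTANT) for i in im]
cv2.imwrite("pics/s3.png",np.hstack(im))
E
```

```text
scene red [302.73504274 175.71794872] 117 [ 0.53379111 -0.11507246  0.21352624]
top red [337.42677824 197.43933054] 239 [ 0.52294333 -0.11880117  0.21532026]
[ 0.52566948 -0.11943661  0.21      ]
two [ 0.52633676 -0.12056106  0.20528485] 0.002520636557937785 y from mean tabs piv 0.09571905915790607
```

View pics/s3.png

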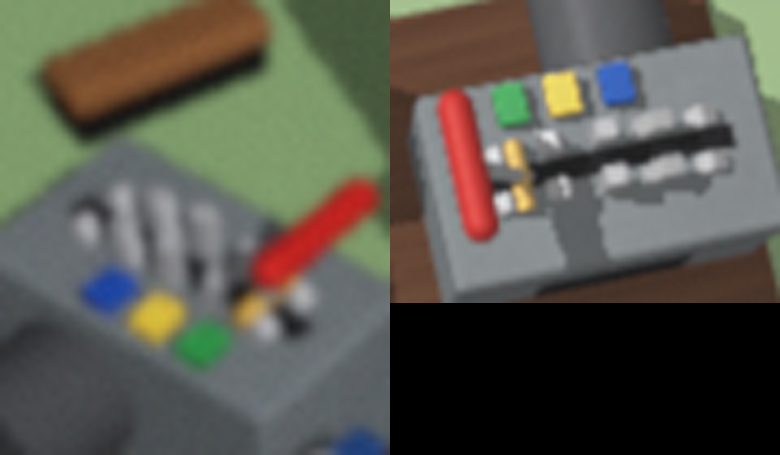

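The two-view grip position (z = 0.205, y = +0.096) mirrors its seated position in neutral (z = 0.206, y = -0.094), and the pin sits in the notch beside the green tab. I'll check the bar once more, then hand in.

```bash
python3 - <<'E'
from plant import vision,telemetry,workorder
from h import *
c=vision.capture("top"); P=cloud(c); ce,a,l=blob(mask(c,"bar",(265,195,325,275)))
m=cv2.minAreaRect(np.argwhere(l)[:,::-1].astype(np.float32)); b=np.array([onz(c,p,.072) for p in cv2.boxPoints(m)])
q=b.mean(0); print(q,a,m,np.median(P[l],0)); e=max(b[1]-b[0],b[2]-b[1],key=np.linalg.norm); print(np.linalg.norm(e),np.degrees(np.arctan2(e[1],e[0])))
if np.hypot(q[0]-.4505,q[1]+.002)<.02: print(workorder.close_job())
E
```

```text
[ 0.44911689 -0.0028057   0.072     ] 290 ((293.3077087402344, 234.03846740722656), (37.85041046142578, 7.648528575897217), 78.69007110595703) [ 0.44867873 -0.00250889  0.07158098]
0.10752799941417462 -169.76300948978863
the job is handed in; nothing more can be done
None
```

The job is handed in: the cameras showed the bar flat and centred in the feed tray to within about 2 mm, and the gear lever released and fully down in the notch beside the green tab; the judged result was not reported back.

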